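Sign off the tag and pull the cuvette cassette

TASK

The measurement is finished: lift the red tag up and off its hook, put it bottom edge first into the white tag box and let go of it there, and only then unload the sample dock. Pinch the cassette's two orange side catches together with the fingers, lift the cassette upright out of the dock until there are at least 3 cm of free air between its underside and the top of the dock, and finish while still holding it there, steady, by the two pinched catches. Leave the canisters, jar, wash bottle, mouse and screwdriver where they stand.

Things in the scene. Friction and masses are not known exactly. Their poses are not given: they have to be found in the camera images.
- tag: Red plate, white stripe low down; 8 mm thick (x), 44 wide (y), 110 tall (z), 60 g. Origin: centre of its bottom edge. A window 22 wide, 48 to 82 mm up, hangs by its top edge on the stand's bar; solid tab above it (82 to 110 mm). Bottom edge 68 mm above the table at first, thickness along the bar within 0.06 rad. Take the tab from above, across its width (bar between the fingers) or thickness.
- tag_top (a point): Middle of the tag's top edge, 110 mm above the tag's origin (178 mm above the table as it hangs).
- hook_stand: Fixed steel stand; origin under the centre of its 100 x 70 x 12 mm base. Post (10 mm) at its x = +35 mm, 152 high. Round bar, 8 mm, top at 150 mm, runs from it along the stand's -x to x = -35, where its end turns up to 162 mm. The tag hangs at x = -16 to -4; to come off it rises 12 to 26 mm (20 is best), then goes at least 45 mm along the stand's -x.
- tag_box: White open box fixed to the table, 104 x 104 mm outside, 75 tall, walls and floor 4 mm; origin under its centre, axes along its sides. The tag stands or leans in it and sticks out at the top.
- dock: Fixed sample dock: blue base 110 (x) x 96 (y) x 12 mm, on it an aluminium pocket 79 x 63 outside, 59 x 43 inside, floor at 12 mm, top at 55 mm; short dark tubes at its x ends. Origin under its centre. Its +y and -y walls have a window under a 10 mm lip; the cassette's catch noses lock under these lips.
- cassette: Dark cuvette cassette in the dock, axes as the dock's; 56 (x) x 40 (y), above 50 mm 56 x 30, 92 tall, four clear cuvettes on top to 105 mm; 250 g. Origin: centre of its underside, 12 mm above the table when seated; out of the pocket after 43 mm. On its +y and -y sides an orange catch with a pad 24 wide, 57 to 85 mm up; 56 mm over both pads, 44 pinched. Pinch from above along y with 20 to 40 N.
- catch_left_pad (a point): Middle of the outer face of the +y catch's orange finger pad, 28 mm out from the cassette's middle plane and 71 mm above its origin (83 mm above the table when seated).
- catch_right_pad (a point): The same for the -y catch.
- catch_left (a joint): Travel of the +y catch, m: 0 released (spring-loaded outward, locked under the dock's lip), 0.006 pressed fully in. The nose clears the lip from about 0.005. The spring needs 2 N to start and 6.3 N at full travel.
- catch_right (a joint): Travel of the -y catch, m: the same as the other one.
- canister_a: Bystander: small steel canister, 30 mm across, 54 tall; origin under its centre. Loose, leave it.
- canister_b: Bystander: the same as canister_a.
- jar: Bystander: amber jar with a white cap, 40 mm across, 60 tall; origin under its centre. Loose, leave it.
- wash_bottle: Bystander: white wash bottle, 56 mm across, 158 tall with its bent spout; origin under its centre. Loose, leave it.
- mouse: Bystander: grey and white computer mouse, 105 x 60 x 32 mm; origin under its centre. Loose, leave it.
- screwdriver: Bystander: screwdriver lying on the table, about 200 mm long along its x; leave it.
Things that resemble listed ones, but are neither listed nor needed, are in the scene too. What is shaped like the cassette but blue or purple is not meant. There is more than one size of the tag; the one meant has the size given above.

How it is judged (in metres and radians):
On the way, in this order (a step that is already met when the one before it is completed fails the run):
1. the tag is off its hook and rests in the tag box, let go (x of tag in the frame of tag_box between -0.052 and 0.052 m and y of tag in the frame of tag_box between -0.052 and 0.052 m and z of tag in the frame of tag_box between 0 and 0.04 m and contact force between tag and the fingers below 0.1 N and linear speed of tag below 0.05 m/s), for 0.2 s.
2. the cassette is pinched by both catches and lifted free of the dock (z of cassette in the frame of dock above 0.075 m and value of joint each of catch_left, catch_right above 0.004 m and contact force between cassette and the fingers above 2 N and contact force between cassette and dock below 0.2 N and angle between cassette's own z axis and vertical below 0.26 rad), for 0.2 s.
At the end, for the whole second after the job is handed in: Tag in the tag box (bottom edge within its walls, under 40 mm high), not touched; cassette at rest, underside over 20 mm above the dock, held by the fingers with both catches pressed over 4 mm, within 0.26 rad of upright, not touching the dock (all of step 2 and x of tag in the frame of tag_box between -0.052 and 0.052 m and y of tag in the frame of tag_box between -0.052 and 0.052 m and z of tag in the frame of tag_box between 0 and 0.04 m and contact force between tag and the fingers below 0.1 N and linear speed of cassette below 0.03 m/s); the arm keeps its last pose, push and grip.
It fails at once if the cassette leaves its seat before the tag is in the tag box (z of cassette in the frame of dock above 0.03 m and not (x of tag in the frame of tag_box between -0.052 and 0.052 m and y of tag in the frame of tag_box between -0.052 and 0.052 m and z of tag in the frame of tag_box between 0 and 0.04 m)).
It fails at once if a bystander is pushed more than 30 mm or knocked over (distance of any of canister_a, canister_b, jar, wash_bottle, mouse, screwdriver from where it was at the start of the episode above 0.03 m or angle between any of canister_a, canister_b, jar, wash_bottle, mouse's own z axis and vertical above 0.5 rad).
It also fails if it takes over 53 s, if anything falls off the work surface, if the arm or the gripper's body presses on something with over 40 N, if the wrist force passes 120 N, or if a joint passes its speed limit or range.

ROBOT

A 6-joint arm with a two-finger parallel gripper is mounted at the origin on the work surface. World frame = base frame: x ahead of the robot, y to its left, z up, the work surface at z = 0. Lengths are in m, angles in degrees, forces in N, time in s.
With the tool pointing down it reaches from about 0.375 to 0.9 m from the base axis. Payload 3.1 kg.
Tool frame: the origin (TCP) lies on the centre line of the jaws, within the pads' length; the fingertips stand 17 mm ahead of it and the grasp point (between the pads) lies 2 mm behind it; z points along the fingers, y is the line along which they close (so a half turn about z gives the same grasp; the last joint's range is limited). The gripper opens to 87 mm and grips with 3 to 60 N. Pads are 19 mm wide; open, the fingers measure 117 mm over their backs; the gripper's body (75 mm by 190 mm) begins 51 mm behind the grasp point.
Start: joints at [55.777, 30.224, 82.088, -0, 67.689, -10.227], TCP at [0.254, 0.571, 0.24] pointing down, gripper open.
Joint ranges: [-176.69, 176.69], [-43.24, 126.21], [12.49, 139.97], [-82, 262], [0, 151.66], [-163.58, 163.58]. Speed limits (degrees/s): [159.86, 159.86, 180, 180, 180, 180].

INTERFACE

Orientations are given as a 3x3 rotation matrix whose columns are the frame's x, y, z axes.
In Python, from rig import bot, imaging, finder gives the robot as it stands. The module is installed in compiled form; this text tells all that it offers.
- The arm moves only by the tool play_rows, never from a script. Its argument "motion" is a list that holds one entry, the list of rows, each a list of 6 numbers: the shift along the tool's x, y, z in fractions of the full range, 1 being 0.75 m, then the turn, a rotation vector about the tool's x, y, z in fractions of the full range, 1 being 120 degrees. In form: [[[dx, dy, dz, wx, wy, wz], ...]]. A call has 1 to 8 rows; each row is the pose to reach, as a shift and turn from the pose commanded when the call began, along the tool's axes at that moment; what a row does not reach only later rows make up. A row lasts 1/12 s, in which the tool goes at most 41.7 mm and 7.16 degrees, less where a joint would pass 70% of its speed; a pose out of reach is approached as far as the arm can. A call with a gripper value outside its range is refused whole. "fingers" is the finger opening in m, from 0 to 0.087, set as the call begins (left out, the last holds). The fingers move at their own pace and stop on an object; the grip force is fixed at half the most. Time passes only in rows, so rows that repeat a pose let the fingers close. It gives the time, the measured TCP pose, the force, the opening and the grip force at its end, in the units of the state.
- bot.read_state(): the state, without advancing time (a new reading comes with each control period).
- imaging.capture(name): name is "scene" or "top" or "wrist"; returns a dict with "frame" (400x640x3 uint8, red, green, blue), "camera_matrix" (3x3 intrinsics, pixels), "k1" (the pictures are not rectified: a ray, as slopes to the right and down, at radius r is drawn at 1 + k1 r^2 times it, then the intrinsics apply), "R" (3x3) and "t" (3): a world point X has camera coordinates R X + t. Camera axes: x right, y down, z forward; pixel columns grow to the right and rows downward; lengths in m; the calibration is good to about 2 mm. A picture is of the moment at which its call begins. There is no depth.
- bot.hand_in(): hands the job in; it is judged then, once.
Trained networks look in the newest picture that a camera, given by its name, has taken for a name from the list of things; names that differ only in an ending like _2 or _b are one class to them, and where a whole thing is asked for, a point or a joint stands for the part that bears it (a point fixed in the world has none). Each returns a list of dicts, best first, with "confidence" (0 to 1); they miss things now and then, are a little off and sometimes report something else, mostly with a low value. They report only what shows in the picture. A call takes as long as a camera call. They do not tell look-alikes from the thing itself.
- finder.recognise(camera, name): "at" ([x, y, z] in m, in world coordinates, good to about 4 mm: the middle of the surface that is visible of it).
- finder.outline_of(camera, name): "pixels" (400x640 bool, what is visible of it).
The state is a dict: "time_s": time; "joint_positions": joint angles; "qvel": joint speeds; "tau": joint torques, N m; "position": TCP position; "tcp_rot": TCP orientation; "force": force on the tool from outside, world axes, zero at the start; "moment": the same for the moment, N m; "opening": opening from 0.0 (shut) to 1.0 (fully open); "grasp_force": force on a finger pad.
Only numpy, scipy, OpenCV 4.12 (cv2) and the standard library are available. Lean on these libraries where they do the work, as an engineer would, in place of code of your own. Each camera call takes 0.05 s, during which the arm holds its last target. There are 200 camera calls.

## Working session

There is one attempt and no reset: what is moved stays moved. The work goes in short steps, Python scripts to look and compute and a tool call to move; the robot and the scene stay as the last step left them, time stands still between calls to the robot, and variables do not carry over. Pictures are saved under pics/ and viewed, at most 13 in all, crops included, and the job is handed in when it is done.

Besides the shell and the picture viewer there is one more tool, called after "Call:" as name(argument=value, ...) on one line, values as JSON. play_rows: Moves the arm, as the interface text tells. Its arguments: {"type":"object","properties":{"motion":{"type":"array"},"fingers":{"type":"number"}},"required":["motion"]}

```bash
mkdir -p pics; cat > h.py <<'E'
import numpy as np, cv2
from rig import bot, imaging, finder
def cap(n,f=None):
    c=imaging.capture(n)
    if f: cv2.imwrite('pics/'+f,c['frame'][:,:,::-1])
    return c
def ray(c,u,v):
    K=c['camera_matrix'];d=np.array([(u-K[0,2])/K[0,0],(v-K[1,2])/K[1,1]]);s=d.copy()
    for _ in range(30): s=d/(1+c['k1']*(s@s))
    r=c['R'].T@np.array([s[0],s[1],1]);o=-c['R'].T@c['t'];return o,r
def onz(c,u,v,z):
    o,r=ray(c,u,v);return o+r*(z-o[2])/r[2]
def proj(c,X):
    p=c['R']@np.array(X)+c['t'];s=p[:2]/p[2];s=s*(1+c['k1']*(s@s));K=c['camera_matrix']
    return np.array([K[0,0]*s[0]+K[0,2],K[1,1]*s[1]+K[1,2]])
E
python3 - <<'E'
from h import *
np.set_printoptions(precision=3,suppress=True)
for n in ['scene','top']:
    c=cap(n,n+'1.png'); print(n,-c['R'].T@c['t'])
    for k in ['tag','hook_stand','tag_box','dock','cassette','catch_left_pad','catch_right_pad','tag_top','canister_a','jar','wash_bottle','mouse','screwdriver']:
        print(k,[(np.round(d['at'],3).tolist(),round(float(d['confidence']),2),proj(c,d['at']).astype(int).tolist()) for d in finder.recognise(n,k)])
E
```

```text
scene [1.274 0.211 0.811]
tag [([0.489, -0.368, 0.08], 0.83, [239, 177]), ([0.506, -0.253, 0.139], 0.63, [270, 173]), ([0.743, 0.054, 0.052], 0.47, [347, 299])]
hook_stand [([0.53, -0.251, 0.009], 0.95, [270, 215]), ([0.622, -0.128, 0.032], 0.43, [296, 244])]
tag_box [([0.529, 0.27, 0.04], 0.67, [461, 263])]
dock [([0.556, 0.037, 0.011], 0.7, [365, 251])]
cassette [([0.41, 0.032, 0.072], 0.86, [382, 198]), ([0.481, -0.091, 0.067], 0.64, [330, 204]), ([0.53, 0.026, 0.093], 0.59, [367, 220])]
catch_left_pad [([0.522, 0.046, 0.086], 0.42, [375, 222]), ([0.747, 0.052, 0.048], 0.42, [345, 301])]
catch_right_pad [([0.482, -0.084, 0.067], 0.58, [332, 205]), ([0.42, 0.025, 0.066], 0.42, [378, 201])]
tag_top [([0.488, -0.368, 0.081], 0.94, [239, 176]), ([0.502, -0.254, 0.139], 0.72, [270, 172])]
canister_a [([0.619, -0.13, 0.032], 0.75, [295, 243]), ([0.645, 0.13, 0.037], 0.55, [392, 281]), ([0.555, 0.037, 0.012], 0.37, [365, 250])]
jar [([0.747, 0.052, 0.048], 0.83, [345, 301])]
wash_bottle [([0.651, -0.426, 0.074], 0.71, [188, 208])]
mouse [([0.398, -0.471, 0.012], 0.5, [229, 170])]
screwdr
[... 333 characters left out ...]
.013, 0.012], 0.72, [280, 213]), ([0.76, -0.251, 0.019], 0.34, [361, 139])]
cassette [([0.462, -0.105, 0.091], 0.79, [316, 226]), ([0.516, 0.02, 0.097], 0.72, [276, 207]), ([0.395, 0.024, 0.087], 0.64, [274, 247])]
catch_left_pad []
catch_right_pad []
tag_top [([0.479, -0.364, 0.131], 0.72, [404, 222]), ([0.499, -0.255, 0.172], 0.62, [370, 213])]
canister_a [([0.607, -0.136, 0.044], 0.48, [327, 182])]
jar [([0.5, -0.254, 0.01], 0.74, [361, 216]), ([0.726, 0.041, 0.055], 0.66, [273, 143]), ([0.761, -0.253, 0.021], 0.48, [362, 138])]
wash_bottle [([0.628, -0.427, 0.087], 0.87, [420, 176])]
mouse [([0.355, -0.467, 0.032], 0.8, [427, 262])]
screwdriver [([0.76, -0.255, 0.022], 0.51, [363, 139])]
```

```bash
python3 -c "
import cv2
a=cv2.imread('pics/scene1.png')[130:340,180:520];cv2.imwrite('pics/s1c.png',cv2.resize(a,None,fx=2.35,fy=2.35,interpolation=2))
a=cv2.imread('pics/top1.png')[110:290,160:450];cv2.imwrite('pics/t1c.png',cv2.resize(a,None,fx=2.75,fy=2.75,interpolation=2))"
```

```text
(no output)
```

View pics/s1c.png

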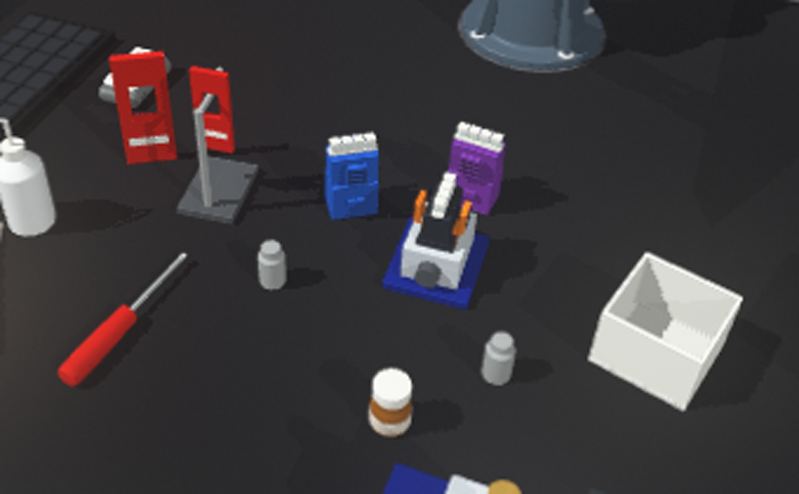

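View pics/t1c.png

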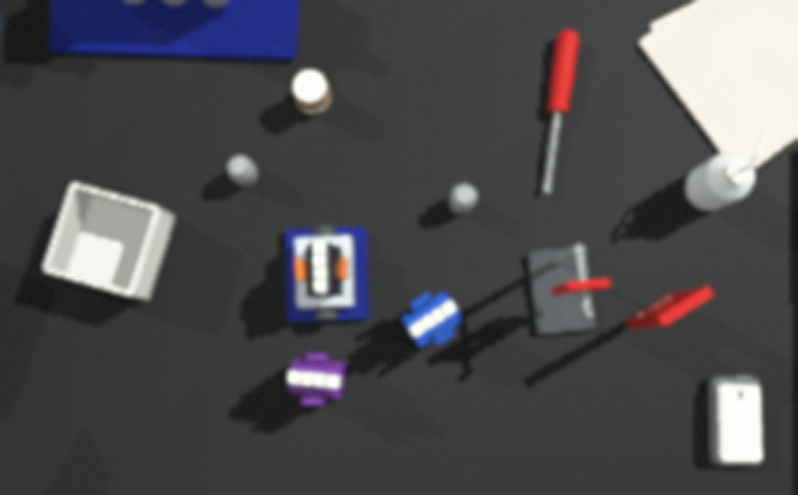

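The top view crop shows the stand with the post at its far (+x) side and the small tag on its bar (~(580,287)). The larger look-alike tag stands right of it at (670,305). The dock with the orange catches is at (325,275), and the box is at (108,240). Next I'll get orientations from the masks.

```bash
python3 - <<'E'
from h import *
np.set_printoptions(precision=4,suppress=True)
print(bot.read_state()['tcp_rot'])
c=cap('top')
for k,z in [('hook_stand',.012),('tag_box',.075),('dock',.012),('cassette',.1),('tag',.178)]:
    for d in finder.outline_of('top',k)[:3]:
        m=d['pixels']; v,u=np.nonzero(m)
        if len(u)<10: continue
        P=np.array([onz(c,a,b,z)[:2] for a,b in zip(u,v)],np.float32)
        print(k,round(d['confidence'],2),len(u),u.mean().round(),v.mean().round(),cv2.minAreaRect(P))
w=cap('wrist');print(-w['R'].T@w['t'],w['R'],w['camera_matrix'])
E
```

```text
[[-0.9136  0.4066  0.    ]
 [ 0.4066  0.9136 -0.    ]
 [-0.     -0.     -1.    ]]
hook_stand 0.66 604 363.0 215.0 ((0.5057751536369324, -0.2604130208492279), (0.0993858054280281, 0.07198911160230637), 8.391529083251953)
tag_box 0.82 1259 199.0 198.0 ((0.5425758361816406, 0.26198694109916687), (0.12262865900993347, 0.1028914600610733), 75.78514099121094)
dock 0.93 662 279.0 210.0 ((0.5189447999000549, 0.02022986300289631), (0.1121147871017456, 0.09473545104265213), 2.1840245723724365)
cassette 0.81 264 276.0 208.0 ((0.5149121284484863, 0.02275783009827137), (0.05498437210917473, 0.05153989791870117), 1.8588707447052002)
cassette 0.81 278 316.0 226.0 ((0.46391475200653076, -0.10287373512983322), (0.054227083921432495, 0.057060498744249344), 27.97832679748535)
cassette 0.62 326 275.0 247.0 ((0.3958820104598999, 0.020132435485720634), (0.05677328631281853, 0.060000330209732056), 1.8344060182571411)
tag 0.76 233 402.0 222.0 ((0.4783850610256195, -0.3454505205154419), (0.027403326705098152, 0.08930659294128418), 34.286258697509766)
tag 0.64 63 371.0 214.0 ((0.4991644322872162, -0.25507912039756775), (0.010679720900952816, 0.051947880536317825), 7.715831756591797)
[0.1864 0.6018 0.3848] [[ 0.4071  0.9134 -0.0008]
 [ 0.8782 -0.3912  0.2752]
 [ 0.251  -0.1127 -0.9614]] [[310.0708   0.     317.6866]
 [  0.     310.0708 197.6894]
 [  0.       0.       1.    ]]
```

Careful with the scale: shifts go in shares of 0.75 m and turns go in shares of 120 degrees. That gives: -0.33 m is -0.44, -0.06 m is -0.08, -32 degrees is -0.2667.

Call:
play_rows(motion=[[[-0.44,-0.3467,-0.08,0,0,-0.2667],[-0.44,-0.3467,-0.08,0,0,-0.2667],[-0.44,-0.3467,-0.08,0,0,-0.2667],[-0.44,-0.3467,-0.08,0,0,-0.2667],[-0.44,-0.3467,-0.08,0,0,-0.2667],[-0.44,-0.3467,-0.08,0,0,-0.2667],[-0.44,-0.3467,-0.08,0,0,-0.2667],[-0.44,-0.3467,-0.08,0,0,-0.2667]]], fingers=0.07)

```text
time_s: 2.42
position: [0.4048, 0.2843, 0.2861]
tcp_rot: [[-0.99, -0.14, 0.001], [-0.14, 0.99, 0.0], [-0.001, 0.0, -1.0]]
force: [1.6, -0.4, -0.0]
opening: 0.803
grasp_force: 0.0
```

Call:
play_rows(motion=[[[0.0267,-0.7067,-0.0467,0,0,0],[0.0267,-0.7067,-0.0467,0,0,0],[0.0267,-0.7067,-0.0467,0,0,0],[0.0267,-0.7067,-0.0467,0,0,0],[0.0267,-0.7067,-0.0467,0,0,0],[0.0267,-0.7067,-0.0467,0,0,0],[0.0267,-0.7067,-0.0467,0,0,0],[0.0267,-0.7067,-0.0467,0,0,0]]])

```text
time_s: 3.08
position: [0.4379, -0.0468, 0.308]
tcp_rot: [[-0.99, -0.139, 0.001], [-0.139, 0.99, -0.0], [-0.001, -0.0, -1.0]]
force: [1.4, 0.5, -0.0]
opening: 0.807
grasp_force: 0.0
```

Call:
play_rows(motion=[[[0,-0.2933,0,0,0,0],[0,-0.2933,0,0,0,0],[0,-0.2933,0,0,0,0],[0,-0.2933,0,0,0,0],[0,-0.2933,0,0,0,0],[0,-0.2933,0,0,0,0],[0,-0.2933,0,0,0,0],[0,-0.2933,0,0,0,0]]])

```text
time_s: 3.75
position: [0.4683, -0.2626, 0.3071]
tcp_rot: [[-0.99, -0.138, -0.001], [-0.138, 0.99, 0.002], [0.001, 0.002, -1.0]]
force: [-0.6, 0.1, 0.4]
opening: 0.807
grasp_force: 0.0
```

```bash
python3 - <<'E'
from h import *
np.set_printoptions(precision=4,suppress=True)
c=cap('wrist','w1.png');s=bot.read_state();print(s['position'],s['tcp_rot'],s['joint_positions'])
for k in ['tag','tag_top','hook_stand']:
  for d in finder.recognise('wrist',k): print(k,np.array(d['at']),round(d['confidence'],2),proj(c,d['at']))
for d in finder.outline_of('wrist','tag'):
  v,u=np.nonzero(d['pixels']);print(d['confidence'],cv2.boundingRect(np.c_[u,v].astype(np.int32)))
E
```

```text
[ 0.4682 -0.2615  0.3072] [[-0.9903 -0.1392 -0.0011]
 [-0.1392  0.9903  0.0018]
 [ 0.0009  0.002  -1.    ]] [ -41.1456   18.9968   89.8572    0.0372   71.2642 -139.1587]
tag [ 0.4733 -0.3662  0.1581] 0.8 [211.5171 178.8273]
tag [ 0.4956 -0.2595  0.1546] 0.72 [317.0158 213.4737]
tag_top [ 0.4715 -0.3605  0.1561] 0.8 [218.0833 177.3783]
tag_top [ 0.4975 -0.2617  0.1575] 0.76 [314.5869 215.8936]
hook_stand [ 0.4909 -0.2615  0.014 ] 0.78 [316.2313 178.8224]
0.73 (188, 236, 22, 28)
0.72 (180, 152, 84, 52)
0.6 (291, 193, 47, 40)
```

View pics/w1.png

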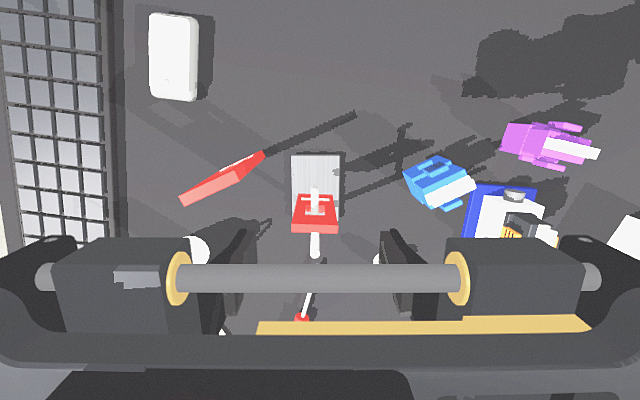

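The wrist picture shows the hanging tag at (315,213), its top edge strip at about v 222–232, u 291–338. The stand base is behind it at (317,178), and the look-alike tag is off to the left.

```bash
python3 - <<'E'
from h import *
np.set_printoptions(precision=4,suppress=True)
c=cap('wrist');f=c['frame'].astype(int)
for d in finder.outline_of('wrist','tag')[:4]:
  v,u=np.nonzero(d['pixels'])
  if not(270<u.mean()<350 and 180<v.mean()<240): continue
  r=cv2.minAreaRect(np.c_[u,v].astype(np.float32));print(d['confidence'],r)
print(f[190:238:2,300].tolist())
for uv in [(291.5,232.5),(338.5,232.5),(291.5,222.5),(338.5,222.5)]: print(uv,onz(c,*uv,.178))
# stand base corners and bar post
for uv in [(291,155),(341,153),(290,215),(341,215)]: print(uv,onz(c,*uv,.012))
print('bar end',onz(c,314,189,.162),'post',onz(c,315,255,.152))
a=c['frame'][140:270,250:390];cv2.imwrite('pics/w1c.png',cv2.resize(a[:,:,::-1],None,fx=5,fy=4.6,interpolation=0)[:600,:800])
E
```

```text
0.77 ((312.5, 211.5), (39.0, 47.0), 90.0)
[[227, 229, 231], [227, 216, 220], [242, 76, 71], [244, 124, 120], [248, 255, 255], [242, 79, 76], [242, 88, 85], [241, 83, 82], [242, 89, 85], [241, 83, 82], [241, 85, 82], [241, 87, 81], [241, 84, 80], [242, 85, 81], [242, 87, 84], [242, 87, 83], [241, 76, 72], [248, 157, 148], [247, 153, 145], [247, 151, 144], [252, 155, 146], [104, 124, 126], [129, 126, 128], [127, 125, 127]]
(291.5, 232.5) [ 0.5107 -0.2804  0.178 ]
(338.5, 232.5) [ 0.5044 -0.236   0.178 ]
(291.5, 222.5) [ 0.5006 -0.2816  0.178 ]
(338.5, 222.5) [ 0.4944 -0.2376  0.178 ]
(291, 155) [ 0.4627 -0.3005  0.012 ]
(341, 153) [ 0.4499 -0.2305  0.012 ]
(290, 215) [ 0.5526 -0.2914  0.012 ]
(341, 215) [ 0.5418 -0.2155  0.012 ]
bar end [ 0.4694 -0.2647  0.162 ] post [ 0.5437 -0.2534  0.152 ]
```

View pics/w1c.png

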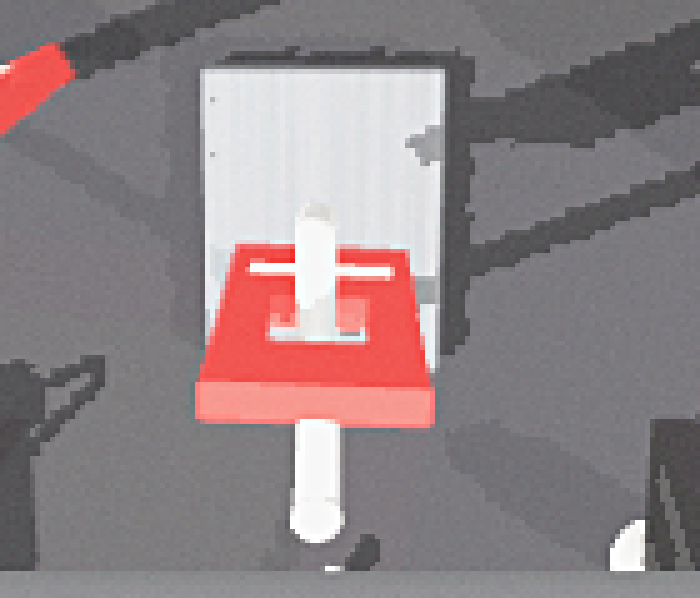

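Scaled: 0.144 m is 0.192, -0.033 m is -0.044.

Call:
play_rows(motion=[[[-0.044,-0.004,0.0267,0,0,0],[-0.044,-0.004,0.0667,0,0,0],[-0.044,-0.004,0.1067,0,0,0],[-0.044,-0.004,0.1333,0,0,0],[-0.044,-0.004,0.16,0,0,0],[-0.044,-0.004,0.18,0,0,0],[-0.044,-0.004,0.192,0,0,0],[-0.044,-0.004,0.192,0,0,0]]], fingers=0.062)

```text
time_s: 4.77
position: [0.501, -0.2598, 0.1617]
tcp_rot: [[-0.99, -0.14, -0.003], [-0.14, 0.99, 0.003], [0.003, 0.003, -1.0]]
force: [0.5, -0.2, 1.2]
opening: 0.713
grasp_force: 0.0
```

Call:
play_rows(motion=[[[0,0,0,0,0,0],[0,0,0,0,0,0],[0,0,0,0,0,0],[0,0,0,0,0,0],[0,0,0,0,0,0],[0,0,0,0,0,0]]], fingers=0.03)

```text
time_s: 5.27
position: [0.5025, -0.2615, 0.1646]
tcp_rot: [[-0.99, -0.139, 0.002], [-0.139, 0.99, -0.001], [-0.002, -0.002, -1.0]]
force: [-0.3, 1.0, 3.6]
opening: 0.502
grasp_force: 30.0
```

Scaled: -0.019 m is -0.0253, -0.015 m is -0.02.

Call:
play_rows(motion=[[[0,0,-0.0067,0,0,0],[0,0,-0.0133,0,0,0],[0,0,-0.02,0,0,0],[0,0,-0.0253,0,0,0],[0,0,-0.0253,0,0,0],[0,0,-0.0253,0,0,0],[0,0,-0.0253,0,0,0]]])

```text
time_s: 5.85
position: [0.5017, -0.261, 0.1824]
tcp_rot: [[-0.99, -0.139, -0.0], [-0.139, 0.99, 0.0], [0.0, 0.0, -1.0]]
force: [0.6, 0.5, -0.3]
opening: 0.499
grasp_force: 30.0
```

```bash
python3 - <<'E'
from h import *
c=cap('wrist');s=cap('scene')
a=cv2.resize(c['frame'][130:290,220:420],(400,320));b=cv2.resize(s['frame'][110:250,210:385],(400,320))
cv2.imwrite('pics/p3.png',np.hstack([a,b])[:,:,::-1])
E
```

```text
(no output)
```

View pics/p3.png

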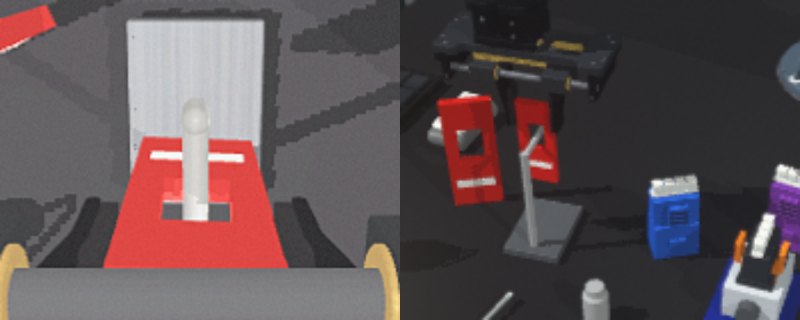

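The wrist view shows the bar inside the tag's window with the tag lifted. The fingers hold both sides, and the window is clear around the bar tip at (195,115).

Scaled: 0.07 m is 0.0933, 0.062 m is 0.0827.

Call:
play_rows(motion=[[[0.0107,0,-0.0013,0,0,0],[0.024,0,-0.0013,0,0,0],[0.0373,0,-0.0013,0,0,0],[0.0507,0,-0.0013,0,0,0],[0.0667,0,-0.0013,0,0,0],[0.0827,0,-0.0013,0,0,0],[0.0933,0,-0.0013,0,0,0],[0.0933,0,-0.0013,0,0,0]]])

```text
time_s: 6.62
position: [0.4304, -0.2706, 0.1835]
tcp_rot: [[-0.99, -0.138, -0.002], [-0.138, 0.99, 0.001], [0.001, 0.001, -1.0]]
force: [-0.2, 0.0, -0.9]
opening: 0.5
grasp_force: 30.0
```

Scaled: 0.2 m is 0.2667, 0.165 m is 0.22, 22 degrees is 0.1833.

Call:
play_rows(motion=[[[0.0067,0,-0.0533,0,0,0],[0.0067,0,-0.1067,0,0,0],[0,0.04,-0.1333,0,0,0],[-0.0133,0.08,-0.1333,0,0,0.0333],[-0.0333,0.1267,-0.1333,0,0,0.075],[-0.0533,0.1733,-0.1333,0,0,0.1167],[-0.0733,0.22,-0.1333,0,0,0.15],[-0.0933,0.2667,-0.1333,0,0,0.1833]]])

```text
time_s: 7.28
position: [0.4744, -0.0614, 0.2839]
tcp_rot: [[-0.969, 0.246, 0.001], [0.246, 0.969, -0.0], [-0.001, 0.0, -1.0]]
force: [1.7, -0.2, -1.0]
opening: 0.501
grasp_force: 30.0
```

Scaled: 0.3 m is 0.4, 0.27 m is 0.36.

Call:
play_rows(motion=[[[0.0027,0.0467,0,0,0,0],[0.0053,0.0933,0,0,0,0],[0.0067,0.1467,0,0,0,0],[0.008,0.2,0,0,0,0],[0.0093,0.2533,0,0,0,0],[0.0107,0.3067,0,0,0,0],[0.0133,0.36,0,0,0,0],[0.0147,0.4,0,0,0,0]]])

```text
time_s: 7.95
position: [0.5362, 0.2342, 0.2836]
tcp_rot: [[-0.971, 0.24, 0.001], [0.24, 0.971, 0.001], [-0.001, 0.002, -1.0]]
force: [1.1, -0.5, -0.8]
opening: 0.5
grasp_force: 30.0
```

Scaled: 0.04 m is 0.0533, 0.002 m is 0.0027.

Call:
play_rows(motion=[[[0.0013,0.0267,0,0,0,0],[0.0027,0.0467,0,0,0,0],[0.0027,0.0533,0,0,0,0],[0.0027,0.0533,0,0,0,0],[0.0027,0.0533,0,0,0,0]]])

```text
time_s: 8.37
position: [0.5434, 0.2691, 0.2833]
tcp_rot: [[-0.97, 0.242, -0.001], [0.242, 0.97, -0.001], [0.0, -0.001, -1.0]]
force: [0.4, -0.0, -0.3]
opening: 0.502
grasp_force: 30.0
```

```bash
python3 - <<'E'
from h import *
np.set_printoptions(precision=4,suppress=True)
c=cap('wrist');t=cap('scene')
print(bot.read_state()['position'])
a=cv2.resize(c['frame'],(400,250));b=cv2.resize(t['frame'][120:320,330:570],(400,250))
cv2.imwrite('pics/p4.png',np.hstack([a,b])[:,:,::-1])
for d in finder.recognise('wrist','tag_box'):print(d['at'],d['confidence'])
E
```

```text
[0.5435 0.2686 0.2835]
[0.5422, 0.2758, 0.0035] 0.96
```

View pics/p4.png

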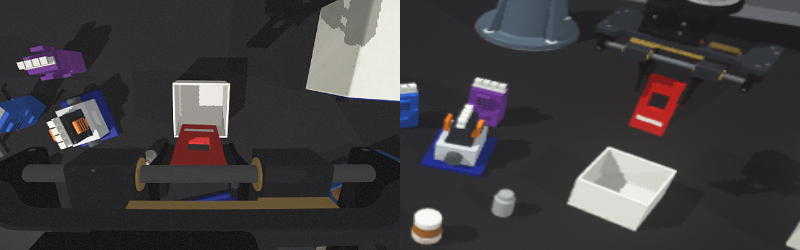

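```bash
python3 - <<'E'
from h import *
np.set_printoptions(precision=3,suppress=True)
st=bot.read_state();p=st['position'];R=np.array(st['tcp_rot'])
for n in ['wrist','scene']:
    c=cap(n)
    for d in finder.outline_of(n,'tag'):
        v,u=np.nonzero(d['pixels']);
        if len(u)<20: continue
        r=cv2.boundingRect(np.c_[u,v].astype(np.int32)); print(n,d['confidence'],r,len(u))
    for th in [-30,-20,-10,0,10,20,30]:
        q=[]
        for s in (-1,1):
            x=R[:,0];dn=-np.array([0,0,1.])*np.cos(np.radians(th))+x*np.sin(np.radians(th))
            q.append(proj(c,p+s*.022*R[:,1]+dn*.096).round().tolist())
        print(th,q)
    if n=='scene':
        a=c['frame'][120:260,440:580];cv2.imwrite('pics/p5.png',cv2.resize(a,None,fx=4,fy=4)[:,:,::-1])
E
```

```text
wrist 0.63 (272, 198, 91, 66) 4365
-30 [[291.0, 265.0], [344.0, 265.0]]
-20 [[291.0, 244.0], [344.0, 244.0]]
-10 [[291.0, 224.0], [344.0, 224.0]]
0 [[290.0, 204.0], [345.0, 204.0]]
10 [[290.0, 184.0], [345.0, 184.0]]
20 [[289.0, 165.0], [346.0, 165.0]]
30 [[287.0, 146.0], [347.0, 146.0]]
scene 0.74 (227, 152, 28, 48) 931
scene 0.73 (468, 179, 32, 49) 890
-30 [[459.0, 227.0], [479.0, 236.0]]
-20 [[461.0, 225.0], [481.0, 234.0]]
-10 [[463.0, 223.0], [483.0, 231.0]]
0 [[466.0, 219.0], [486.0, 228.0]]
10 [[469.0, 214.0], [489.0, 223.0]]
20 [[473.0, 209.0], [492.0, 217.0]]
30 [[476.0, 203.0], [495.0, 211.0]]
```

View pics/p5.png

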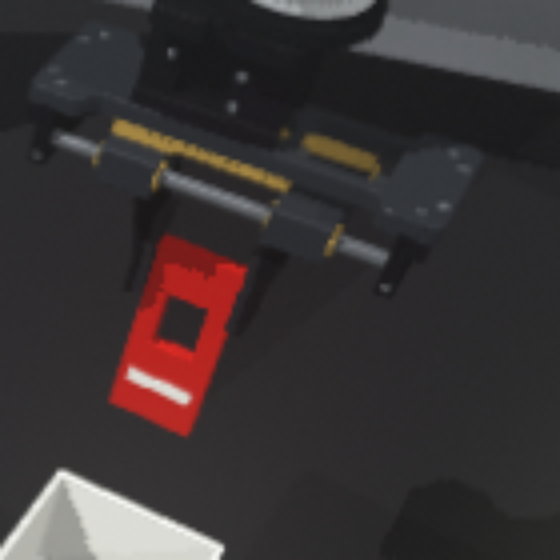

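The crop shows the tag held between both fingers. Its bottom corners match the projection of a vertical tag, so it is hanging straight. Lowering it now.

Scaled: 0.176 m is 0.2347, 0.003 m is 0.004.

Call:
play_rows(motion=[[[0,0.004,0.04,0,0,0],[0,0.004,0.0867,0,0,0],[0,0.004,0.1333,0,0,0],[0,0.004,0.1733,0,0,0],[0,0.004,0.2,0,0,0],[0,0.004,0.22,0,0,0],[0,0.004,0.2347,0,0,0],[0,0.004,0.2347,0,0,0]]])

```text
time_s: 9.38
position: [0.543, 0.2723, 0.1052]
tcp_rot: [[-0.97, 0.242, -0.004], [0.242, 0.97, -0.001], [0.004, -0.002, -1.0]]
force: [-0.2, 0.1, -0.7]
opening: 0.5
grasp_force: 30.0
```

Call:
play_rows(motion=[[[0,0,0,0,0,0],[0,0,0,0,0,0],[0,0,0,0,0,0],[0,0,0,0,0,0],[0,0,0,0,0,0],[0,0,0,0,0,0]]], fingers=0.062)

```text
time_s: 9.88
position: [0.5447, 0.2731, 0.1083]
tcp_rot: [[-0.97, 0.242, 0.001], [0.242, 0.97, 0.0], [-0.001, 0.001, -1.0]]
force: [-0.4, -0.4, -0.6]
opening: 0.707
grasp_force: 0.0
```

Scaled: -0.2 m is -0.2667, -0.17 m is -0.2267.

Call:
play_rows(motion=[[[0,0,-0.0267,0,0,0],[0,0,-0.0667,0,0,0],[0,0,-0.12,0,0,0],[0,0,-0.1733,0,0,0],[0,0,-0.2267,0,0,0],[0,0,-0.2667,0,0,0],[0,0,-0.2667,0,0,0],[0,0,-0.2667,0,0,0]]])

```text
time_s: 10.55
position: [0.5453, 0.2733, 0.3103]
tcp_rot: [[-0.97, 0.242, 0.006], [0.242, 0.97, 0.002], [-0.005, 0.003, -1.0]]
force: [-0.5, 0.6, -0.5]
opening: 0.717
grasp_force: 0.0
```

```bash
python3 - <<'E'
from h import *
np.set_printoptions(precision=4,suppress=True)
c=cap('wrist');t=cap('scene')
a=cv2.resize(c['frame'][100:300,200:440],(400,333));b=cv2.resize(t['frame'][180:320,400:568],(400,333))
cv2.imwrite('pics/p6.png',np.hstack([a,b])[:,:,::-1])
s=bot.read_state();print(s['position'],s['joint_positions'])
for n in('scene','wrist'):
 for d in finder.recognise(n,'tag'):print(n,d['at'],d['confidence'])
E
```

```text
[0.5434 0.2727 0.3066] [ 16.1317  25.1133  79.8794   0.0005  75.1264 -59.8737]
scene [0.5466, 0.2775, 0.0776] 0.68
scene [0.6217, -0.1298, 0.0362] 0.59
scene [0.4896, -0.3695, 0.0784] 0.58
```

View pics/p6.png

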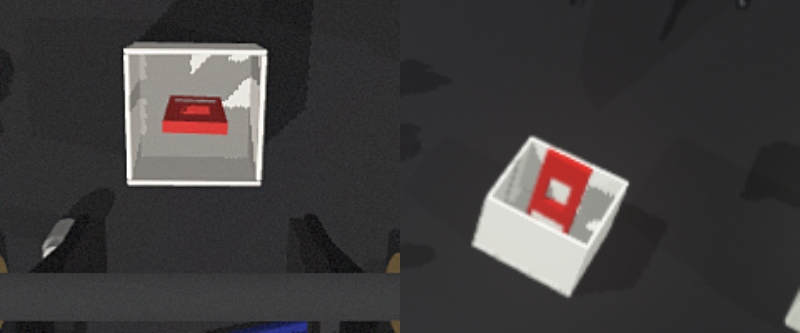

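The tag stands inside the box, in both the wrist view (195,113) and the scene view (560,190), and the fingers are clear. Next is the dock view.

Scaled: -0.266 m is -0.3547, -0.03 m is -0.04, -16 degrees is -0.1333.

Call:
play_rows(motion=[[[0.0027,-0.04,0,0,0,-0.025],[0.0067,-0.0933,0,0,0,-0.0667],[0.0107,-0.1467,0,0,0,-0.1083],[0.0147,-0.2,0,0,0,-0.1333],[0.0187,-0.2533,0,0,0,-0.1333],[0.0227,-0.3067,0,0,0,-0.1333],[0.0253,-0.3467,0,0,0,-0.1333],[0.0253,-0.3547,0,0,0,-0.1333]]], fingers=0.08)

```text
time_s: 11.42
position: [0.4593, 0.0162, 0.306]
tcp_rot: [[-1.0, -0.031, -0.005], [-0.031, 1.0, -0.001], [0.005, -0.001, -1.0]]
force: [0.9, 0.7, -0.4]
opening: 0.918
grasp_force: 0.0
```

Call:
play_rows(motion=[[[0,0,0,0,0,0],[0,0,0,0,0,0],[0,0,0,0,0,0],[0,0,0,0,0,0]]])

```text
time_s: 11.75
position: [0.4619, 0.0207, 0.3071]
tcp_rot: [[-0.999, -0.037, -0.001], [-0.037, 0.999, 0.001], [0.001, 0.001, -1.0]]
force: [-0.5, 0.0, -0.3]
opening: 0.918
grasp_force: 0.0
```

```bash
python3 - <<'E'
from h import *
np.set_printoptions(precision=4,suppress=True)
c=cap('wrist');t=cap('top');s=bot.read_state();print(s['position'],s['tcp_rot'])
for k in ['cassette','catch_left_pad','catch_right_pad','dock']:
  for n in('wrist','top'):
   for d in finder.recognise(n,k):print(n,k,np.array(d['at']),round(d['confidence'],2),proj(c if n=='wrist' else t,d['at']).round())
for k,z in [('dock',.012),('cassette',.1)]:
    for d in finder.outline_of('wrist',k)[:3]:
        v,u=np.nonzero(d['pixels'])
        P=np.array([onz(c,a,b,z)[:2] for a,b in zip(u,v)],np.float32); print(k,cv2.minAreaRect(P),u.mean(),v.mean())
a=c['frame'][120:260,230:420];cv2.imwrite('pics/p7.png',cv2.resize(a,None,fx=4.2,fy=4.2,interpolation=0)[:,:,::-1])
E
```

```text
[0.4619 0.0206 0.3073] [[-0.9993 -0.037  -0.0002]
 [-0.037   0.9993  0.0003]
 [ 0.0002  0.0003 -1.    ]]
wrist cassette [ 0.4554 -0.0985  0.0842] 0.91 [219. 164.]
wrist cassette [0.5084 0.0205 0.1011] 0.79 [316. 214.]
wrist cassette [0.3945 0.0269 0.088 ] 0.59 [325. 116.]
wrist cassette [0.4908 0.0222 0.0092] 0.35 [318. 182.]
wrist cassette [0.538  0.2636 0.0514] 0.15 [490. 228.]
top cassette [ 0.4649 -0.1072  0.093 ] 0.82 [318. 226.]
top cassette [0.3909 0.0027 0.0884] 0.66 [281. 249.]
wrist catch_left_pad [0.3733 0.0286 0.082 ] 0.68 [328.  97.]
wrist catch_left_pad [ 0.4464 -0.1148  0.0787] 0.59 [207. 156.]
wrist catch_left_pad [0.5078 0.0469 0.0971] 0.52 [338. 213.]
wrist catch_right_pad [ 0.5172 -0.0021  0.0974] 0.71 [297. 219.]
wrist catch_right_pad [0.4177 0.0261 0.0853] 0.7 [324. 136.]
wrist catch_right_pad [ 0.481  -0.0862  0.0789] 0.62 [231. 184.]
wrist dock [0.4878 0.0216 0.008 ] 0.56 [318. 180.]
top dock [0.5612 0.0096 0.0112] 0.53 [282. 196.]
dock ((0.518449068069458, 0.021600592881441116), (0.11426606774330139, 0.09475190937519073), 3.6793930530548096) 316.84910932588195 190.52148096402374
cassette ((0.3950844407081604, 0.02567959763109684), (0.05345834791660309, 0.054059915244579315), 1.2371186017990112) 324.2392444910808 115.55823714585519
cassette ((0.5147780179977417, 0.02219197526574135), (0.0741385668516159, 0.05652878060936928), 2.096705913543701) 317.40049875311723 215.59401496259352
cassette ((0.45838528871536255, -0.09306947141885757), (0.05327100679278374, 0.08167438209056854), 35.06587219238281) 221.625 167.7906779661017
```

View pics/p7.png

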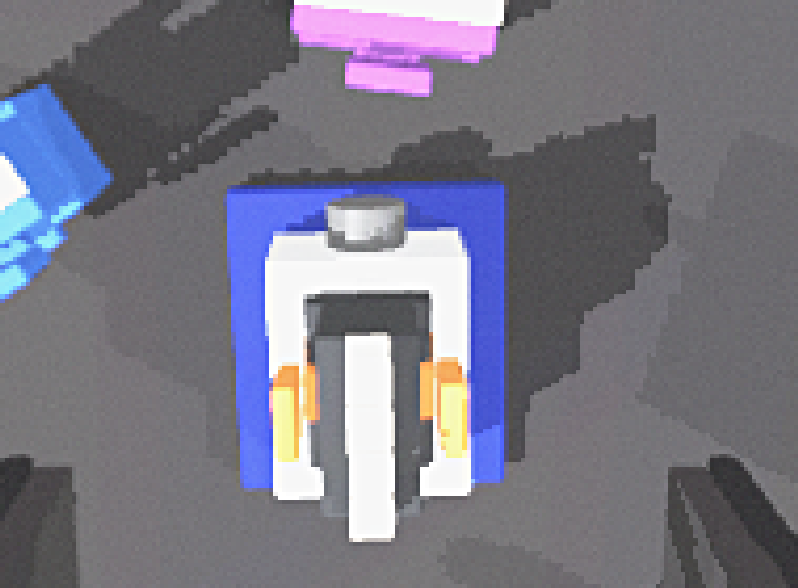

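The wrist crop shows the dock with the dark cassette. The orange pad tops are at about (286,420) and (454,415), symmetric around the white cuvettes at u≈370.

```bash
python3 - <<'E'
from h import *
np.set_printoptions(precision=4,suppress=True)
c=cap('wrist');f=lambda a,b,z:onz(c,230+a/4.2,120+b/4.2,z)
for a,b,z in [(273,382,.097),(273,460,.097),(468,382,.097),(468,456,.097),(348,540,.117),(395,540,.117),(228,186,.012),(505,184,.012),(243,489,.012),(505,482,.012),(305,292,.055),(430,292,.055)]: print(a,b,z,f(a,b,z))
E
```

```text
273 382 0.097 [ 0.5067 -0.0067  0.097 ]
273 460 0.097 [ 0.5308 -0.0063  0.097 ]
468 382 0.097 [0.5048 0.0494 0.097 ]
468 456 0.097 [0.5275 0.0507 0.097 ]
348 540 0.117 [0.5462 0.0164 0.117 ]
395 540 0.117 [0.5457 0.0297 0.117 ]
228 186 0.012 [ 0.4652 -0.0287  0.012 ]
505 184 0.012 [0.4613 0.0658 0.012 ]
243 489 0.012 [ 0.5768 -0.0227  0.012 ]
505 482 0.012 [0.5707 0.0728 0.012 ]
305 292 0.055 [0.4906 0.0002 0.055 ]
430 292 0.055 [0.4892 0.0396 0.055 ]
```

Scaled: 0.16 m is 0.2133, -0.056 m is -0.0747, -0.6 degrees is -0.005.

Call:
play_rows(motion=[[[-0.04,0,0.0133,0,0,-0.005],[-0.0747,-0.0013,0.04,0,0,-0.005],[-0.0747,-0.0013,0.08,0,0,-0.005],[-0.0747,-0.0013,0.1333,0,0,-0.005],[-0.0747,-0.0013,0.1733,0,0,-0.005],[-0.0747,-0.0013,0.2,0,0,-0.005],[-0.0747,-0.0013,0.2133,0,0,-0.005],[-0.0747,-0.0013,0.2133,0,0,-0.005]]])

```text
time_s: 13.07
position: [0.5163, 0.0205, 0.1454]
tcp_rot: [[-0.999, -0.045, -0.005], [-0.045, 0.999, 0.001], [0.005, 0.001, -1.0]]
force: [-0.0, 0.1, -0.1]
opening: 0.917
grasp_force: 0.0
```

Scaled: 0.065 m is 0.0867, 0.062 m is 0.0827.

Call:
play_rows(motion=[[[0,0,0.0133,0,0,0],[0,0,0.0333,0,0,0],[0,0,0.0533,0,0,0],[0,0,0.0693,0,0,0],[0,0,0.0827,0,0,0],[0,0,0.0867,0,0,0],[0,0,0.0867,0,0,0],[0,0,0.0867,0,0,0]]])

```text
time_s: 13.73
position: [0.5183, 0.0203, 0.0831]
tcp_rot: [[-0.999, -0.045, 0.001], [-0.045, 0.999, -0.0], [-0.001, -0.0, -1.0]]
force: [-0.3, -0.6, 0.6]
opening: 0.919
grasp_force: 0.0
```

Scaled: 0.0015 m is 0.002, 0.001 m is 0.0013.

Call:
play_rows(motion=[[[0,0.002,0.0013,0,0,0],[0,0.002,0.0013,0,0,0],[0,0.002,0.0013,0,0,0],[0,0.002,0.0013,0,0,0],[0,0.002,0.0013,0,0,0],[0,0.002,0.0013,0,0,0],[0,0.002,0.0013,0,0,0],[0,0.002,0.0013,0,0,0]]], fingers=0.03)

```text
time_s: 14.4
position: [0.5178, 0.022, 0.0822]
tcp_rot: [[-0.999, -0.046, 0.001], [-0.046, 0.999, -0.0], [-0.001, -0.0, -1.0]]
force: [0.1, 1.3, 4.8]
opening: 0.473
grasp_force: 30.0
```

Scaled: -0.006 m is -0.008, -0.004 m is -0.0053.

Call:
play_rows(motion=[[[0,0,0,0,0,0],[0,0,-0.0027,0,0,0],[0,0,-0.0053,0,0,0],[0,0,-0.008,0,0,0],[0,0,-0.008,0,0,0]]])

```text
time_s: 14.82
position: [0.5175, 0.0219, 0.0876]
tcp_rot: [[-0.999, -0.045, -0.0], [-0.045, 0.999, -0.0], [0.0, -0.0, -1.0]]
force: [1.2, 0.3, -2.5]
opening: 0.475
grasp_force: 30.0
```

```bash
python3 - <<'E'
from h import *
s=bot.read_state();print(s['force'],s['moment'],s['opening'],s['position'])
c=cap('wrist');t=cap('scene')
a=cv2.resize(c['frame'][150:290,230:405],(400,320));b=cv2.resize(t['frame'][170:280,310:448],(400,320))
cv2.imwrite('pics/p8.png',np.hstack([a,b])[:,:,::-1])
E
```

```text
[ 1.17130296  0.33612306 -2.51697745] [ 0.02613415 -0.02119826 -0.02789627] 0.47499913878208866 [0.51747382 0.02190022 0.08758993]
```

View pics/p8.png

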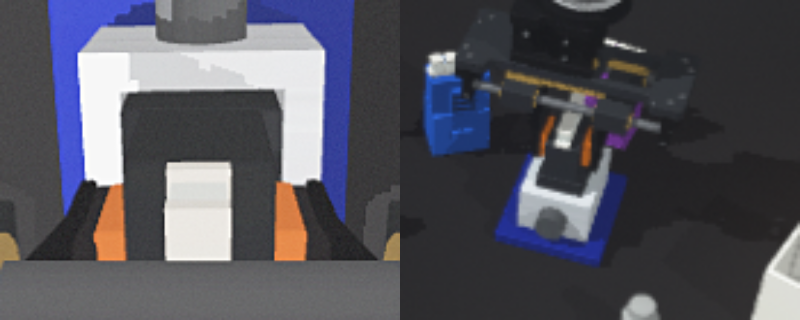

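Both orange pads are pinched, and the -2.5 N reading is the cassette's own weight, so it is unlocked. Lifting.

Scaled: -0.084 m is -0.112, -0.055 m is -0.0733.

Call:
play_rows(motion=[[[0,0,-0.0107,0,0,0],[0,0,-0.024,0,0,0],[0,0,-0.04,0,0,0],[0,0,-0.056,0,0,0],[0,0,-0.0733,0,0,0],[0,0,-0.0907,0,0,0],[0,0,-0.1067,0,0,0],[0,0,-0.112,0,0,0]]])

```text
time_s: 15.58
position: [0.5186, 0.0218, 0.1741]
tcp_rot: [[-0.999, -0.046, 0.004], [-0.046, 0.999, -0.001], [-0.004, -0.001, -1.0]]
force: [0.5, -0.2, -2.6]
opening: 0.469
grasp_force: 30.0
```

Call:
play_rows(motion=[[[0,0,0,0,0,0],[0,0,0,0,0,0],[0,0,0,0,0,0],[0,0,0,0,0,0],[0,0,0,0,0,0],[0,0,0,0,0,0],[0,0,0,0,0,0],[0,0,0,0,0,0]]])

```text
time_s: 16.25
position: [0.5174, 0.0219, 0.1712]
tcp_rot: [[-0.999, -0.045, -0.001], [-0.045, 0.999, 0.0], [0.001, 0.0, -1.0]]
force: [0.5, -0.3, -1.6]
opening: 0.472
grasp_force: 30.0
```

```bash
python3 - <<'E'
from h import *
s=bot.read_state();print(s['force'],s['moment'],s['opening'],s['position'],s['qvel'])
c=cap('wrist');t=cap('scene')
a=cv2.resize(c['frame'][150:290,230:405],(400,320));b=cv2.resize(t['frame'][130:290,310:510],(400,320))
cv2.imwrite('pics/p9.png',np.hstack([a,b])[:,:,::-1])
E
```

```text
[ 0.54173646 -0.27690937 -1.64548224] [-0.05786955  0.05417037 -0.0279635 ] 0.4722254912942064 [0.51742153 0.02192251 0.1712358 ] [-0.01137603 -0.15116698  0.08256591 -0.04881345  0.07857914  0.05816176]
```

View pics/p9.png

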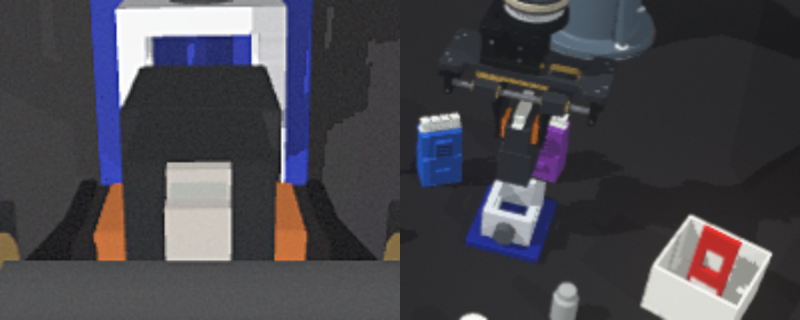

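The cassette is held upright above the empty dock, unchanged relative to the fingers, and the tag stands in the box.

```bash
python3 -c "
from rig import bot
print(bot.hand_in())"
```

```text
the job is handed in; nothing more can be done
None
```

The red tag is in the white box and released. The cassette is held steady and upright by both pinched catches, about 46 mm above the dock. I handed the job in at about 16 s, and no verdict was returned.

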